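# Fit the trimming plate in its block and lock it

### The job

Set the trimming station up for the next housings: slide the flat steel trimming plate, window first and handle last, under the keeper strips of the trimming block until it is fully home against the back stop. Then turn the lock ring as far as it goes, so that its ear closes behind the plate, and let go. Leave the housings where they stand.

Things in the scene. Friction and masses are not known exactly. Their poses are not given: they have to be found in the camera images.
- trim_plate: Trimming plate: flat bare steel plate 120 x 70 x 6 mm (x, y, z), loose, lying flat on the bench, 0.32 kg. Origin: centre of its underside. +x points to its leading edge, whose corners are cut off (12 mm at 45 degrees). Window 37 x 38 mm in its front half, centre at x = 25 mm. Black upright fin handle near its rear edge.
- plate_grip (a point): Middle of the plate's fin handle, 31 mm behind the plate's origin and 30 mm above its underside; axes as the plate's. The fin is 40 mm long (along x), 14 mm thick (along y) and ends 44 mm above the underside; pinch it across y from above.
- trim_block: Trimming block, fixed to the bench: metal base 10 mm thick, x -100 to +90 mm, y -60 to +90 mm. The plate enters along +x, over an open flat apron (x -100 to -10). Origin on the bench. When home the plate's origin is at x 0, y 0, z 10 mm of the block, its rear edge at x -60, its leading edge on the back stop at x +60. Tallest part of the slot: 27 mm.
- slot_mouth (a point): Middle of the slot's mouth, on its floor (block x -10, y 0, z 10 mm); axes as the block's. The slot is 74 mm wide and 9 mm high under two keeper strips along its sides (54 mm open between them), and runs 70 mm to the back stop. Flared guides reach 27 mm out in front of the mouth, 93 mm apart at their front ends.
- wing (a point): Middle of the lock ring's wing grip, on the ring's axis, 40 mm above the bench, at block x -71, y +64 mm. The ring is a knurled steel collar of 34 mm diameter; on it the wing stands 24 to 51 mm above the bench, 36 x 12 mm in plan, parallel to the ear. Pinch it across the 12 mm from above.
- ear_tip (a point): Near the tip of the ring's ear, 41 mm from the ring's axis, 15 mm above the bench. The ear is 14 mm wide and 48 mm long from the axis. Open, it points away from the slot (about block -x); locked, it points across the apron (block -y) close behind the plate's rear edge, with 4 mm to spare.
- lock_ring (a joint): Turn of the lock ring in rad: 0 fully open, 1.5 fully locked, at its stop; grows anticlockwise seen from above. It stays where it is left.
- housing_1: Black plastic housing 33 x 34 x 52 mm, standing loose on the bench right of the block; origin in the middle of its underside. Not to be moved.
- housing_2: A second such housing, beyond the first. Not to be moved.
There are look-alikes about, which are no part of the job. Leave any red look-alike of the trim_plate alone.

How it is judged:
By the outcome, as a careful person would: the job done as asked, in the order asked, and still so for the second after the job is handed in, with the robot touching nothing.
It also fails if it takes over 53 s, if anything falls off the work surface, if the arm or the gripper's body presses on something with over 40 N, if the wrist force passes 120 N, or if a joint passes its speed limit or range.

### The arm

A 6-joint arm with a two-finger parallel gripper is mounted at the origin on a cart in front of the work surface, level with it; the furniture and walls round the work are solid. World frame = base frame: x ahead of the robot, y to its left, z up, the work surface at z = 0. Lengths are in mm, angles in degrees, forces in N, time in s.
With the tool pointing down it reaches from about 350 to 850 mm from the base axis. Payload 8.1 kg.
Tool frame: the origin (TCP) lies between the finger pads; the fingertips stand 22 mm ahead of it and the grasp point (between the pads) lies 3 mm ahead of it (r.nose_length is the z of the fingertips in the tool frame, in mm); z points along the fingers, x is the direction in which the jaws open and shut, and the axes are right-handed (so a half turn about z gives the same grasp; the last joint's range is limited). The gripper opens to 85 mm and grips with 20 to 120 N. Pads are 22 mm wide; open, the fingers measure 114 mm over their backs; the gripper's body (76 mm by 85 mm) begins 54 mm behind the grasp point. The pads swing forward as they close: fully open they stand 13 mm farther back than shut.
Start: joints at [-79.492, 7.471, 85.268, -0, 87.261, -4.893], TCP at [159.365, -578.453, 253.292] pointing down, gripper open.
Joint ranges: [-169.43, 169.43], [-51.17, 129.36], [1.28, 143.12], [-76.62, 256.62], [0, 156.53], [-152.29, 152.29]. Speed limits (degrees/s): [136.94, 136.94, 159.86, 180, 180, 180].

### API

Orientations are given as [roll, pitch, yaw] about the fixed x, y, z axes, in that order (R = Rz(yaw) Ry(pitch) Rx(roll)).
In Python, from bench import r gives the robot as it stands.
- The arm moves only by the shell command python3 -m jog 'ROWS' [FORCE]. ROWS is JSON, a list of rows, each a list of 5 numbers: the shift along the tool's x, y, z in m, then the turn about the tool's z in degrees, then the opening in per cent of the stroke, from 0 (shut) to 100 (fully open). A call has 1 to 8 rows; each row is the pose to reach, as a shift and turn from the pose measured when the call began, along the tool's axes at that moment; what a row does not reach only later rows make up. A row lasts 1/10 s, in which the tool goes at most 50 mm and 8.59 degrees, less where a joint would pass 70% of its speed; a pose out of reach is approached as far as the arm can. A call with a gripper value outside its range is refused whole. The fingers move at their own pace and stop on an object; FORCE is the grip in N (left out, the last holds). Time passes only in rows, so rows that repeat a pose let the fingers close. It gives the time, the measured TCP pose, the force and the opening at its end, in the units of the state.
- r.sense(): the state, without advancing time (a new reading comes with each control period).
- r.snapshot(name): name is "side" or "top" or "wrist"; returns a dict with "image" (400x640x3 uint8, red, green, blue), "K" (3x3 intrinsics, pixels), "T" (4x4, takes a point from camera to world coordinates); the wrist camera has in their place "tool_from_camera" (4x4, takes a point from camera to tool coordinates, whose origin is the TCP and whose axes are the tool frame's). Camera axes: x right, y down, z forward; pixel columns grow to the right and rows downward; lengths in mm; the calibration is good to about 2 mm. A picture is of the moment at which its call begins: read the wrist's pose just before it. There is no depth.
- r.hand_in(): hands the job in, once; it reports no verdict.
Trained networks look in a picture, given as the dict that the camera call returned (one of the last four; its "shot" number tells which), for a name from the list of things; names that differ only in an ending like _2 or _b are one class to them, and where a whole thing is asked for, a point or a joint stands for the part that bears it (a point fixed in the world has none). Each returns a list of dicts, best first, with "conf" (0 to 1); they miss things now and then, are a little off and sometimes report something else, mostly with a low value. They report only what shows in the picture. A call takes as long as a camera call. They do not tell look-alikes from the thing itself.
- r.search_frame(picture, label): "bbox" ([left, top, right, bottom] in pixels, round what is visible of it).
- r.pinpoint(picture, label): "uv" ([column, row] in pixels: a listed point, or the origin of a listed thing).
The state is a dict: "time": time; "joint_pos": joint angles; "qd": joint speeds; "joint_efforts": joint torques, N m; "tool_pos": TCP position; "tcp_rot": TCP orientation; "ft_force": force on the tool from outside, world axes, zero at the start; "wrist_torque": the same for the moment, N m; "finger_gap": finger opening in mm.
Only numpy, scipy, OpenCV 4.12 (cv2) and the standard library are available. Lean on these libraries where they do the work, as an engineer would, in place of code of your own. Each camera call takes 0.05 s, during which the arm holds its last target. There are 200 camera calls.

## Working session

There is one attempt and no reset: what is moved stays moved. The work goes in short steps, Python scripts to look and compute and a shell command to move; the robot and the scene stay as the last step left them, time stands still between calls to the robot, and variables do not carry over. Pictures are saved under pics/ and viewed, about 8 in all and at most 12, crops included, and the job is handed in when it is done.

```bash
mkdir -p pics; ls; cat > h.py <<'E'
import numpy as np, cv2
from bench import r
from scipy.spatial.transform import Rotation as R
def pose():
    s=r.sense(); T=np.eye(4); T[:3,:3]=R.from_euler('xyz',s['tcp_rot'],degrees=True).as_matrix(); T[:3,3]=s['tool_pos']; return s,T
def snap(n):
    s,T=pose(); p=r.snapshot(n)
    if n=='wrist': p['T']=T@np.array(p['tool_from_camera'])
    return p
def ray(p,uv,z):
    d=np.array(p['T'])[:3,:3]@np.linalg.inv(p['K'])@[uv[0],uv[1],1]; o=np.array(p['T'])[:3,3]
    return o+d*(z-o[2])/d[2]
def proj(p,X):
    c=np.linalg.inv(p['T'])@[*X,1]; q=np.array(p['K'])@c[:3]; return q[:2]/q[2]
def save(p,name,box=None,s=1):
    im=p['image'][:,:,::-1]
    if box: im=im[box[1]:box[3],box[0]:box[2]]
    cv2.imwrite('pics/'+name,cv2.resize(im,None,fx=s,fy=s,interpolation=cv2.INTER_CUBIC))
E
python3 - <<'E'
from h import *
print(r.sense())
p=snap('top');q=snap('side')
im=np.hstack([p['image'],q['image']])
cv2.imwrite('pics/a.png',p['image'][:,:,::-1]);cv2.imwrite('pics/b.png',q['image'][:,:,::-1])
for n,c in(('top',p),('side',q)):
    print(n,np.round(c['T'],2).tolist())
    for l in['trim_plate','trim_block','lock_ring','housing_1']: print(l,[(np.round(d['bbox']).tolist(),round(d['conf'],2)) for d in r.search_frame(c,l)])
    for l,z in[('trim_plate',0),('plate_grip',30),('trim_block',0),('slot_mouth',10),('wing',40),('ear_tip',15)]: print(l,[(np.round(d['uv'],1).tolist(),round(d['conf'],2),ray(c,d['uv'],z).round(1).tolist()) for d in r.pinpoint(c,l)])
E
```

```text
pics
{'time': 0.0, 'joint_pos': array([-7.94920696e+01,  7.51488051e+00,  8.53295387e+01,  1.46581492e-03,
        8.72617717e+01, -4.89326418e+00]), 'qd': array([ 0.07377842,  0.00016353,  0.00604981,  0.06325662,  0.00450653,
       -0.11593875]), 'joint_efforts': array([-2.27059209e-03, -5.69406939e+01, -5.00555992e+01, -4.34344520e-04,
        1.49579986e-02, -2.98262812e-06]), 'tool_pos': array([ 159.28022383, -577.94235548,  252.24428416]), 'tcp_rot': array([-1.79989483e+02,  1.05678946e-01, -7.45988671e+01]), 'ft_force': array([ 0.55580108, -0.47313328,  0.40491647]), 'wrist_torque': array([-0.0420748 ,  0.03216204,  0.10410336]), 'finger_gap': 85.12271157390518}
top [[0.02, -1.0, 0.08, 445.0], [-1.0, -0.02, -0.0, 43.69], [0.0, -0.08, -1.0, 1003.77], [0.0, 0.0, 0.0, 1.0]]
trim_plate [([184.0, 193.0, 229.0, 247.0], 0.67), ([249.0, 221.0, 300.0, 274.0], 0.58)]
trim_block [([322.0, 121.0, 402.0, 217.0], 0.69)]
lock_ring [([343.0, 189.0, 363.0, 216.0], 0.56), ([438.0, 176.0, 460.0, 191.0], 0.42)]
housing_1 [([440.0, 150.0, 454.0, 165.0], 0.76), ([440.0, 177.0, 459.0, 194.0], 0.54)
[... 771 characters left out ...]

lock_ring [([320.0, 192.0, 342.0, 204.0], 0.63)]
housing_1 [([333.0, 151.0, 348.0, 168.0], 0.6), ([319.0, 189.0, 340.0, 206.0], 0.47)]
trim_plate [([325.0, 254.1], 0.73, [420.0, 164.0, 0.0]), ([265.8, 279.7], 0.64, [480.3, 328.0, 0.0])]
plate_grip [([325.9, 239.3], 0.75, [432.1, 143.3, 30.0]), ([277.5, 268.4], 0.6, [460.7, 305.2, 30.0])]
trim_block [([311.4, 189.6], 0.71, [636.7, -67.6, 0.0])]
slot_mouth [([311.7, 186.4], 0.81, [637.6, -70.5, 10.0])]
wing [([338.3, 198.9], 0.68, [505.5, -22.2, 40.0]), ([265.8, 279.6], 0.53, [449.7, 359.7, 40.0]), ([326.5, 194.9], 0.52, [545.4, -19.5, 40.0])]
ear_tip [([309.6, 189.0], 0.71, [628.9, -48.1, 15.0]), ([341.8, 200.1], 0.67, [514.4, -54.8, 15.0])]
```

View pics/a.png

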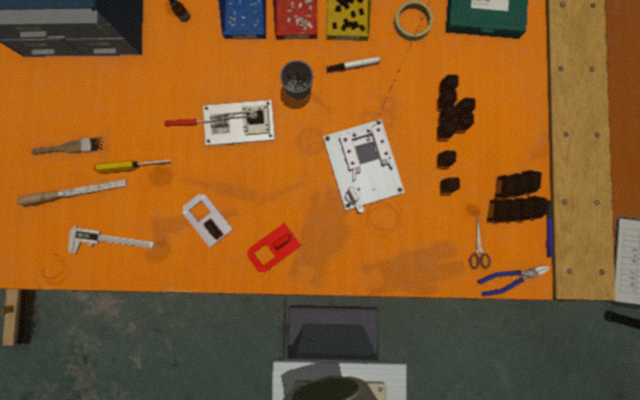

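View pics/b.png

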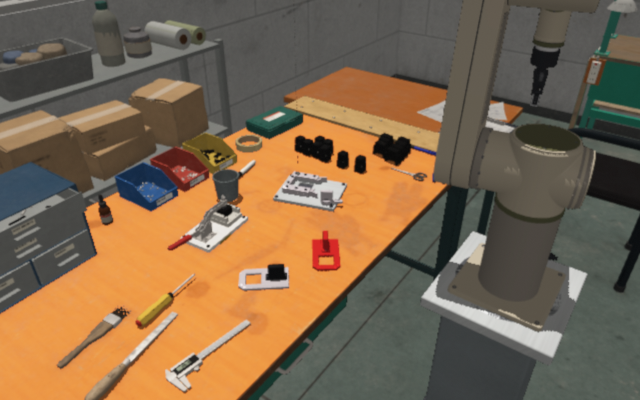

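The plates are at top-view (207,219), bare steel with the fin at (214,228), and (273,248), red, which is the look-alike. For blocks there is the trimming block at (363,165) and a toggle-clamp fixture at (238,122). I choose the steel plate and the block at (363,165), and will check both with the wrist camera.

```bash
cat >> h.py <<'E'
def goal(x,y,z,yaw=None):
    s,T=pose(); d=T[:3,:3].T@(np.array([x,y,z])-T[:3,3])
    cy=s['tcp_rot'][2]; t=0 if yaw is None else -((yaw-cy+180)%360-180)
    print('t',round(s['time'],2),'pos',s['tool_pos'].round(1),'rot',s['tcp_rot'].round(2),'F',s['ft_force'].round(1),'gap',round(s['finger_gap'],1),'-> shift m',(d/1000).round(4),'turn',round(t,2))
E
python3 - <<'E'
from h import *
p=r.snapshot('wrist'); print(np.round(p['tool_from_camera'],3),p['K'])
goal(540,-50,300)
E
```

```text
[[ 1.00000e+00 -1.00000e-03 -1.00000e-03 -6.62000e-01]
 [ 1.00000e-03  9.47000e-01  3.20000e-01 -8.25500e+01]
 [ 0.00000e+00 -3.20000e-01  9.47000e-01 -1.20256e+02]
 [ 0.00000e+00  0.00000e+00  0.00000e+00  1.00000e+00]] [[333.95190039   0.         321.49232701]
 [  0.         333.95190039 202.19106878]
 [  0.           0.           1.        ]]
t 1.15 pos [ 159.4 -578.4  253.3] rot [-180.     0.   -74.6] F [-0.1  0.2 -0.1] gap 85.4 -> shift m [-0.4084 -0.5073 -0.0467] turn 0
```

```bash
python3 -m jog '[[-0.377,-0.603,0.063,0,100],[-0.377,-0.603,0.063,0,100],[-0.377,-0.603,0.063,0,100],[-0.377,-0.603,0.063,0,100],[-0.377,-0.603,0.063,0,100],[-0.377,-0.603,0.063,0,100],[-0.377,-0.603,0.063,0,100],[-0.377,-0.603,0.063,0,100]]'; python3 -c "
from h import *
goal(640,-55,190)"
```

```text
time: 1.95
tool_pos: [430.1, -283.5, 218.2]
tcp_rot: [-180.0, -0.0, -74.6]
ft_force: [0.5, -0.7, 0.8]
finger_gap: 85.4
t 1.95 pos [ 430.1 -283.5  218.2] rot [-1.7997e+02 -4.0000e-02 -7.4610e+01] F [ 0.5 -0.7  0.8] gap 85.4 -> shift m [-0.1646 -0.263   0.0282] turn 0
```

```bash
python3 -m jog '[[-0.165,-0.263,0.028,0,100],[-0.165,-0.263,0.028,0,100],[-0.165,-0.263,0.028,0,100],[-0.165,-0.263,0.028,0,100],[-0.165,-0.263,0.028,0,100],[-0.165,-0.263,0.028,0,100],[-0.165,-0.263,0.028,0,100],[-0.165,-0.263,0.028,0,100]]'; python3 - <<'E'
from h import *
p=snap('wrist'); save(p,'c.png')
for l in['trim_block','lock_ring']: print(l,[(np.round(d['bbox']).tolist(),round(d['conf'],2)) for d in r.search_frame(p,l)])
for l,z in[('trim_block',0),('slot_mouth',10),('wing',40),('ear_tip',15)]: print(l,[(np.round(d['uv'],1).tolist(),round(d['conf'],2),ray(p,d['uv'],z).round(1).tolist()) for d in r.pinpoint(p,l)])
import pickle; pickle.dump({k:p[k] for k in('K','T','image')},open('c.pkl','wb'))
goal(490,326,200,-61)
E
```

```text
time: 2.75
tool_pos: [640.6, -52.5, 189.4]
tcp_rot: [180.0, -0.0, -74.4]
ft_force: [-0.0, -0.5, 0.1]
finger_gap: 85.4
trim_block [([225.0, 84.0, 402.0, 304.0], 0.97)]
lock_ring [([251.0, 245.0, 288.0, 303.0], 0.97)]
trim_block [([331.0, 184.5], 0.6, [638.8, -61.6, 0.0])]
slot_mouth [([330.8, 198.0], 0.7, [628.7, -64.0, 10.0])]
wing [([263.9, 273.0], 0.62, [551.8, -21.4, 40.0])]
ear_tip [([279.6, 294.2], 0.64, [516.3, -41.5, 15.0])]
t 3.1 pos [639.5 -55.9 190.7] rot [-1.7995e+02 -6.0000e-02 -7.4710e+01] F [0.9 0.3 0.3] gap 85.8 -> shift m [-0.4078  0.0434 -0.0098] turn -13.71
```

View pics/c.png

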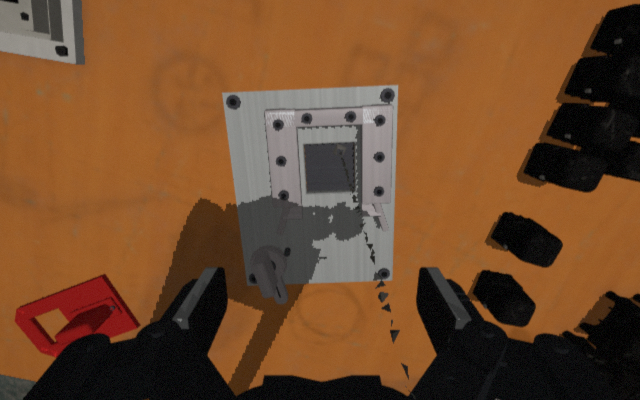

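Wrist view: the block's base corners are at about (223,93), (397,86), (393,281), (248,285). The ring wing is at (268,275) and its ear tip at (282,300), so it is open. The housings are to the right at (527,237) and (503,297). The red plate is at lower left.

```bash
python3 - <<'E'
from h import *
import pickle
from scipy.optimize import least_squares
p=pickle.load(open('c.pkl','rb'))
px=np.array([[223,93],[397.5,86.5],[393,280.5],[248,285.5]],float)
g=cv2.cvtColor(p['image'],cv2.COLOR_RGB2HSV)
B=np.array([[90,90],[90,-60],[-100,-60],[-100,90]],float)
W=np.array([ray(p,u,10)[:2] for u in px]); print(W.round(1))
def X(v,b): c,s=np.cos(v[2]),np.sin(v[2]); return np.array([v[0]+c*b[0]-s*b[1],v[1]+s*b[0]+c*b[1]])
f=lambda v:np.ravel([X(v,b)-w for b,w in zip(B,W)])
s=least_squares(f,[640,-60,.26]); v=s.x; print(v,np.degrees(v[2]),s.fun.round(1))
for n,b in(('origin',(0,0)),('mouth',(-10,0)),('wing',(-71,64))): print(n,X(v,b).round(1))
im=p['image'][:,:,::-1].copy()
for b,z in [((90,90),10),((90,-60),10),((-100,-60),10),((-100,90),10),((-10,0),10),((-71,64),51),((60,27),19),((60,-27),19),((-10,27),19),((-10,-27),19)]:
    cv2.circle(im,tuple(int(round(t*8)) for t in proj(p,[*X(v,b),z])),12,(0,255,0),-1,shift=3)
cv2.imwrite('pics/d.png',cv2.resize(im[70:310,210:420],None,fx=2.5,fy=2.5,interpolation=cv2.INTER_CUBIC))
E
python3 -m jog '[[-0.408,0.043,-0.01,-8,100],[-0.408,0.043,-0.01,-13.7,100],[-0.408,0.043,-0.01,-13.7,100],[-0.408,0.043,-0.01,-13.7,100],[-0.408,0.043,-0.01,-13.7,100],[-0.408,0.043,-0.01,-13.7,100],[-0.408,0.043,-0.01,-13.7,100],[-0.408,0.043,-0.01,-13.7,100]]'; python3 -c "
from h import *
goal(490,326,200,-61)"
```

```text
[[ 694.5   50.5]
 [ 739.3  -91.1]
 [ 560.1 -150.4]
 [ 514.3   -7.8]]
[ 6.36445638e+02 -6.24004931e+01  3.13399128e-01] 17.956447351643217 [-0.2  0.4  1.2 -0.7 -0.3  0.  -0.7  0.2]
origin [636.4 -62.4]
mouth [626.9 -65.5]
wing [549.2 -23.4]
time: 3.9
tool_pos: [493.1, 318.6, 200.6]
tcp_rot: [-179.9, -0.1, -61.1]
ft_force: [0.9, 0.6, 0.2]
finger_gap: 85.3
t 3.9 pos [493.1 318.6 200.6] rot [-1.799e+02 -8.000e-02 -6.109e+01] F [0.9 0.6 0.2] gap 85.3 -> shift m [-0.008  -0.0009  0.0006] turn -0.09
```

View pics/d.png

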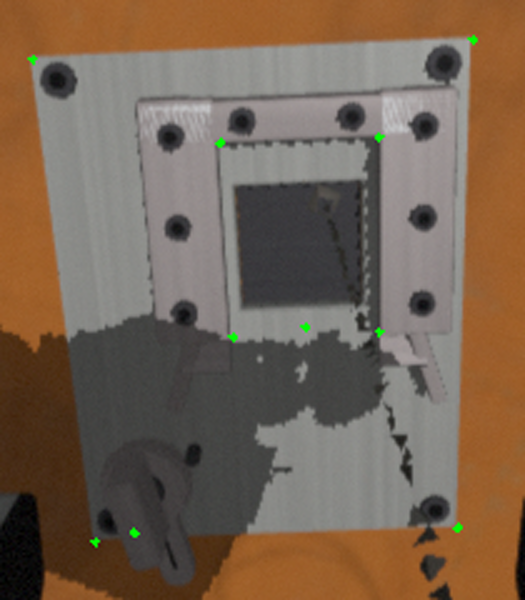

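The block fit overlays well: origin (636,-62), yaw 17.9°, with the residual around 1 mm. Next, the plate.

```bash
python3 -m jog '[[-0.008,-0.001,0,0,100],[-0.008,-0.001,0,0,100],[-0.008,-0.001,0,0,100]]'; python3 - <<'E'
from h import *
p=snap('wrist'); save(p,'e.png',(160,60,480,300),2.5)
for l in['trim_plate']: print(l,[(np.round(d['bbox']).tolist(),round(d['conf'],2)) for d in r.search_frame(p,l)])
for l,z in[('trim_plate',0),('plate_grip',30)]: print(l,[(np.round(d['uv'],1).tolist(),round(d['conf'],2),ray(p,d['uv'],z).round(1).tolist()) for d in r.pinpoint(p,l)])
import pickle; pickle.dump({k:p[k] for k in('K','T','image')},open('e.pkl','wb'))
E
```

```text
time: 4.2
tool_pos: [490.6, 324.9, 200.7]
tcp_rot: [-179.9, -0.1, -61.1]
ft_force: [0.3, -0.9, 0.8]
finger_gap: 85.4
trim_plate [([268.0, 114.0, 353.0, 244.0], 0.95), ([353.0, 267.0, 466.0, 334.0], 0.61)]
trim_plate [([406.3, 300.1], 0.83, [412.4, 173.2, -0.0]), ([312.0, 180.4], 0.63, [483.7, 332.2, 0.0])]
plate_grip [([319.5, 215.9], 0.6, [464.3, 313.0, 30.0])]
```

View pics/e.png

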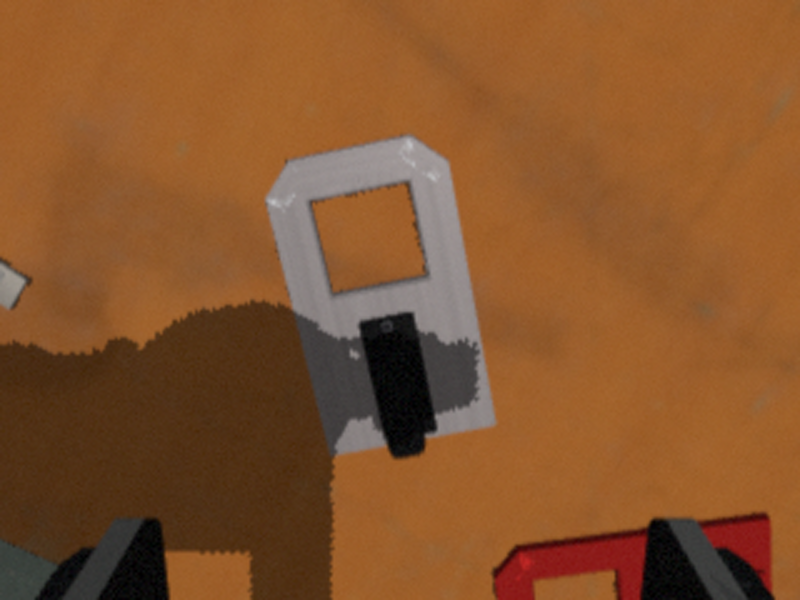

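The close crop confirms the bare steel plate: window ahead, cut corners at crop (267,201)/(448,162), black fin at (400,380). The red one is at lower right.

```bash
python3 - <<'E'
from h import *
import pickle
from scipy.optimize import least_squares
p=pickle.load(open('e.pkl','rb'))
px=np.array([[310,200],[408,182],[428,273],[333,295],[335,455],[495,425],[290,160],[410,136],[448,162],[267,201]])/2.5+[160,60]
B=[(43.5,19),(43.5,-19),(6.5,-19),(6.5,19),(-60,35),(-60,-35),(60,23),(60,-23),(48,-35),(48,35)]
W=[ray(p,u,6)[:2] for u in px]
def X(v,b): c,s=np.cos(v[2]),np.sin(v[2]); return np.array([v[0]+c*b[0]-s*b[1],v[1]+s*b[0]+c*b[1]])
s=least_squares(lambda v:np.ravel([X(v,b)-w for b,w in zip(B,W)]),[487,326,.5],loss='soft_l1'); v=s.x
print(v[:2],np.degrees(v[2]),s.fun.round(1)); gp=X(v,(-31,0)); print('grip',gp)
goal(gp[0],gp[1],70,np.degrees(v[2])-90)
E
```

```text
[485.47608783 331.30003388] 40.55480644050966 [-0.7 -0.3  0.5 -0.2 -1.1 -0.8 -0.4  0.  -1.   1.   1.  -0.9 -0.3  0.4
  0.7  0.1  0.8 -0.   0.4  0.8]
grip [461.92277185 311.14460517]
t 4.4 pos [490.9 324.5 200.6] rot [-1.7991e+02 -1.0000e-01 -6.1220e+01] F [ 0.3 -0.7  0.3] gap 85.6 -> shift m [-0.0024  0.032   0.1305] turn -11.77
```

```bash
python3 -m jog '[[-0.002,0.032,0.04,-6,70],[-0.002,0.032,0.08,-11.8,60],[-0.002,0.032,0.1,-11.8,60],[-0.002,0.032,0.1,-11.8,60],[-0.002,0.032,0.1,-11.8,60]]'; python3 - <<'E'
from h import *
goal(461.9,311.1,36,-49.45)
p=snap('wrist'); save(p,'f.png')
for l,z in[('plate_grip',30)]: print(l,[(np.round(d['uv'],1).tolist(),round(d['conf'],2),ray(p,d['uv'],z).round(1).tolist()) for d in r.pinpoint(p,l)])
E
```

```text
time: 4.9
tool_pos: [462.7, 310.3, 101.1]
tcp_rot: [-179.9, -0.1, -49.5]
ft_force: [0.9, -0.1, -0.3]
finger_gap: 51.0
t 4.9 pos [462.7 310.3 101.1] rot [-1.7993e+02 -1.2000e-01 -4.9510e+01] F [ 0.9 -0.1 -0.3] gap 51.0 -> shift m [-0.0013  0.0001  0.0651] turn -0.06
plate_grip [([469.2, 387.5], 0.79, [436.8, 144.4, 30.0]), ([319.8, 228.2], 0.78, [462.6, 312.3, 30.0])]
```

View pics/f.png

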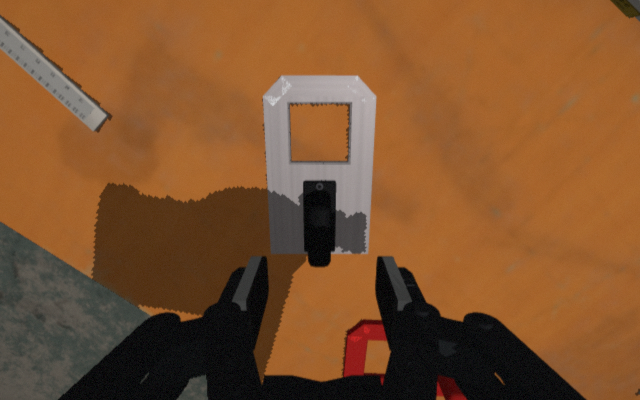

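The fin at (320,222) is centred between the fingers and parallel to them. Descend and grip.

```bash
python3 -m jog '[[-0.001,0,0.035,0,60],[-0.001,0,0.06,0,60],[-0.001,0,0.065,0,60],[-0.001,0,0.065,0,0],[-0.001,0,0.065,0,0],[-0.001,0,0.065,0,0],[-0.001,0,0.065,0,0],[-0.001,0,0.065,0,0]]' 80; python3 -c "
from h import *
goal(461.9,311.1,130,-49.45)"
```

```text
time: 5.8
tool_pos: [465.2, 312.9, 40.2]
tcp_rot: [-179.5, -0.2, -49.5]
ft_force: [-0.0, -0.7, 7.3]
finger_gap: 12.7
t 5.8 pos [465.2 312.9  40.2] rot [-179.51   -0.2   -49.48] F [-0.  -0.7  7.3] gap 12.7 -> shift m [-0.0004  0.0029 -0.0898] turn -0.03
```

```bash
python3 -m jog '[[0,0,-0.02,0,0],[0,0,-0.06,0,0],[0,0,-0.09,0,0],[0,0,-0.09,0,0],[0,0,-0.09,0,0]]'; python3 - <<'E'
from h import *
p=snap('wrist'); save(p,'g.png',(160,60,480,300),2.5)
goal(502.3,-105.9,130,-72.05)
import pickle; s,T=pose(); pickle.dump(dict(K=p['K'],T=p['T'],tool=T,image=p['image']),open('g.pkl','wb'))
E
```

```text
time: 6.3
tool_pos: [465.0, 313.0, 131.4]
tcp_rot: [-179.4, -0.2, -49.5]
ft_force: [0.1, 0.4, -2.6]
finger_gap: 12.7
t 6.35 pos [464.  312.5 129.7] rot [-179.54   -0.2   -49.48] F [-0.5  0.2 -2.3] gap 12.2 -> shift m [ 0.3429  0.2427 -0.001 ] turn 22.57
```

View pics/g.png

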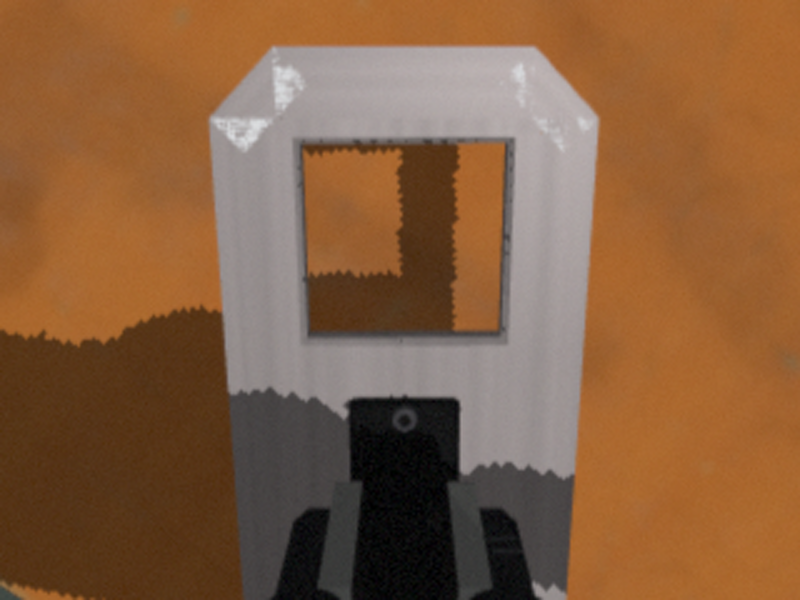

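The plate is held straight: front edge at crop row 47, window (300–512, 140–336). Now measuring its pose in the hand.

```bash
python3 - <<'E'
from h import *
import pickle
p=pickle.load(open('g.pkl','rb'))
px=np.array([[277,47],[536,47],[598,119],[210,119],[296,140],[513,139],[507,339],[305,339]])/2.5+[160,60]
B=np.array([(60,23,6),(60,-23,6),(48,-35,6),(48,35,6),(43.5,19,6),(43.5,-19,6),(6.5,-19,6),(6.5,19,6)],float)
ok,rv,tv=cv2.solvePnP(B,px,p['K'],None)
M=np.eye(4);M[:3,:3]=cv2.Rodrigues(rv)[0];M[:3,3]=tv[:,0]
pr=cv2.projectPoints(B,rv,tv,p['K'],None)[0][:,0]; print((pr-px).round(1).tolist())
P=np.linalg.inv(p['tool'])@np.array(p['T'])@M   # plate in tool
print(P.round(3)); 
Q=np.array(p['T'])@M; print(Q.round(3), R.from_matrix(Q[:3,:3]).as_euler('xyz',degrees=True))
E
```

```text
[[-0.7, -0.6], [-0.3, -0.5], [0.4, -1.1], [0.3, -1.1], [1.9, 0.8], [-1.2, 1.2], [-1.1, 0.5], [0.7, 0.9]]
[[-0.0000e+00 -1.0000e+00  1.4000e-02 -7.6000e-02]
 [-9.9700e-01 -1.0000e-03 -8.1000e-02 -2.8464e+01]
 [ 8.1000e-02 -1.4000e-02 -9.9700e-01  3.6360e+01]
 [ 0.0000e+00  0.0000e+00  0.0000e+00  1.0000e+00]]
[[ 7.58000e-01 -6.49000e-01  6.30000e-02  4.85887e+02]
 [ 6.48000e-01  7.61000e-01  3.90000e-02  3.31116e+02]
 [-7.30000e-02  1.10000e-02  9.97000e-01  9.35840e+01]
 [ 0.00000e+00  0.00000e+00  0.00000e+00  1.00000e+00]] [ 0.63368557  4.20314697 40.51725618]
```

```bash
python3 -m jog '[[0.343,0.243,-0.01,8,0],[0.343,0.243,-0.01,16,0],[0.343,0.243,-0.01,22.6,0],[0.343,0.243,-0.01,22.6,0],[0.343,0.243,-0.01,22.6,0],[0.343,0.243,-0.01,22.6,0],[0.343,0.243,-0.01,22.6,0],[0.343,0.243,-0.01,22.6,0]]'; python3 -c "
from h import *
goal(502.3,-105.9,130,-72.05)"
```

```text
time: 7.15
tool_pos: [498.7, -87.3, 136.5]
tcp_rot: [-179.7, 0.1, -72.1]
ft_force: [1.7, 0.8, -2.2]
finger_gap: 12.6
t 7.15 pos [498.7 -87.3 136.5] rot [-1.7966e+02  1.0000e-01 -7.2080e+01] F [ 1.7  0.8 -2.2] gap 12.6 -> shift m [0.0188 0.0023 0.0064] turn -0.03
```

In the hand, the edge convergence puts the plate's origin about 27 mm ahead of the TCP and its underside about 41 mm below, nose-down by under 1°. I'll go in front of the mouth and lower onto the apron.

```bash
python3 - <<'E'
from h import *
goal(509.9,-103.4,60,-72.05)
E
```

```text
t 7.15 pos [498.7 -87.3 136.5] rot [-1.7966e+02  1.0000e-01 -7.2080e+01] F [ 1.7  0.8 -2.2] gap 12.6 -> shift m [ 0.0189 -0.0053  0.0765] turn -0.03
```

```bash
python3 -m jog '[[0.019,-0.005,0.02,0,0],[0.019,-0.005,0.045,0,0],[0.019,-0.005,0.07,0,0],[0.019,-0.005,0.0765,0,0],[0.019,-0.005,0.0765,0,0]]'; python3 - <<'E'
from h import *
p=snap('wrist'); save(p,'i.png',(160,0,480,240),2.5)
import pickle; s,T=pose(); pickle.dump(dict(K=p['K'],T=p['T'],tool=T,image=p['image']),open('i.pkl','wb'))
goal(509.9,-103.4,54,-72.05)
E
```

```text
time: 7.65
tool_pos: [507.4, -102.8, 57.4]
tcp_rot: [-179.9, 0.3, -72.1]
ft_force: [0.3, 0.0, -2.7]
finger_gap: 12.3
t 7.7 pos [ 508.7 -103.1   59.2] rot [-179.77    0.18  -72.06] F [ 1.  -0.5 -2. ] gap 12.8 -> shift m [ 0.0006 -0.001   0.0052] turn -0.01
```

View pics/i.png

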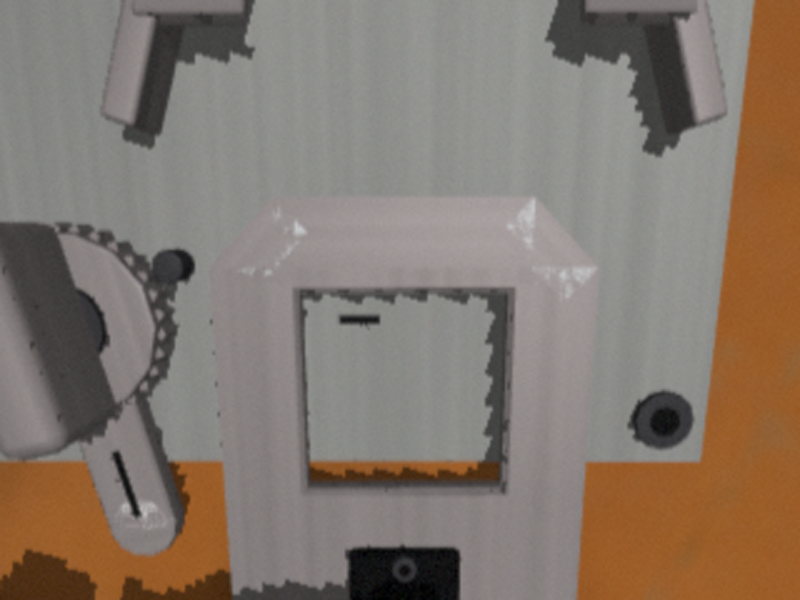

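The plate's centre line (col 406) is about 1.5 mm left of the guides' centre (~414). The front edge is parallel to the base edge, and the ear at (150,530) clears the plate. Shift 1.5 mm and lower.

```bash
python3 -m jog '[[0.0015,0,0.003,0,0],[0.0015,0,0.006,0,0],[0.0015,0,0.006,0,0]]';python3 -m jog '[[0,0,0.001,0,0],[0,0,0.002,0,0],[0,0,0.002,0,0]]'; python3 -m jog '[[0,0,0.001,0,0],[0,0,0.002,0,0],[0,0,0.002,0,0]]'
```

```text
time: 8.0
tool_pos: [509.6, -104.5, 53.6]
tcp_rot: [-179.7, 0.2, -72.0]
ft_force: [-0.4, 0.6, -2.0]
finger_gap: 12.5
time: 8.3
tool_pos: [509.6, -104.4, 51.6]
tcp_rot: [-179.7, 0.2, -72.0]
ft_force: [1.0, 0.8, -2.3]
finger_gap: 12.6
time: 8.6
tool_pos: [510.0, -104.6, 50.3]
tcp_rot: [-179.7, 0.1, -72.0]
ft_force: [-2.4, 0.2, 2.6]
finger_gap: 12.3
```

```bash
python3 -m jog '[[0,-0.008,-0.0007,0,0],[0,-0.018,-0.0007,0,0],[0,-0.028,-0.0007,0,0],[0,-0.036,-0.0007,0,0],[0,-0.042,-0.0007,0,0],[0,-0.048,-0.0007,0,0],[0,-0.054,-0.0007,0,0],[0,-0.054,-0.0007,0,0]]'; python3 - <<'E'
from h import *
p=snap('wrist'); save(p,'j.png',(160,40,480,280),2.5)
s,T=pose(); v=T[:2,3]-[636.4,-62.4]; a=np.radians(17.95); print('block xy of tcp',v@[np.cos(a),np.sin(a)],v@[-np.sin(a),np.cos(a)],s['tool_pos'],s['tcp_rot'],s['ft_force'])
E
```

```text
time: 9.4
tool_pos: [562.0, -87.7, 51.3]
tcp_rot: [-179.7, 0.1, -72.0]
ft_force: [-0.4, -0.1, -2.3]
finger_gap: 12.4
block xy of tcp -79.00462855410412 -1.1215227093451934 [561.58649541 -87.81512693  51.2165504 ] [-1.79699195e+02  1.29892250e-01 -7.20251039e+01] [-0.43227144 -0.59141604 -1.91980792]
```

View pics/j.png

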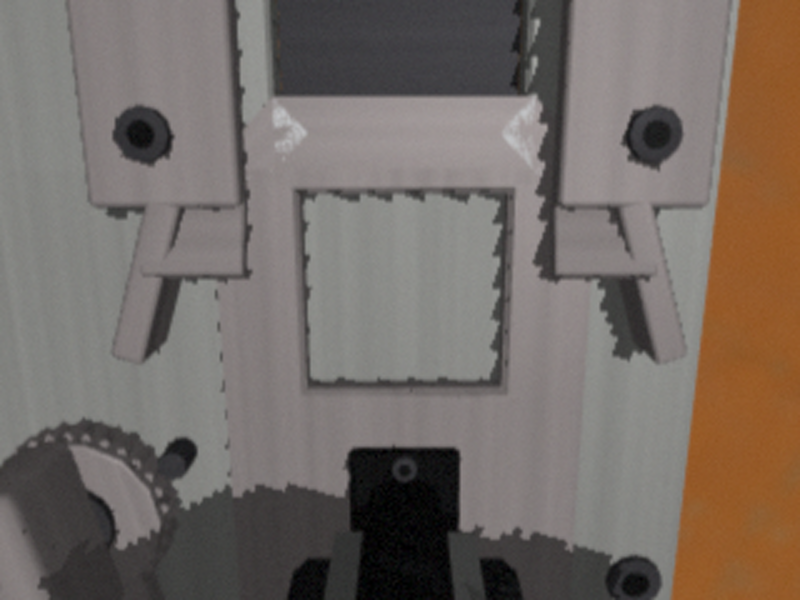

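The leading edge (row 97) is inside the mouth and under both keepers. It is centred, with keeper inner edges at cols 243/563 and the plate at 406. Continue.

```bash
python3 -m jog '[[0,-0.008,0,0,0],[0,-0.016,0,0,0],[0,-0.024,0,0,0],[0,-0.032,0,0,0],[0,-0.038,0,0,0],[0,-0.044,0,0,0],[0,-0.046,0,0,0],[0,-0.046,0,0,0]]'; python3 -m jog '[[0,-0.002,0,0,0],[0,-0.004,0,0,0],[0,-0.004,0,0,0]]'; python3 -m jog '[[0,-0.002,0,0,0],[0,-0.004,0,0,0],[0,-0.004,0,0,0]]'
```

```text
time: 10.25
tool_pos: [605.5, -73.5, 51.4]
tcp_rot: [-179.7, 0.1, -72.0]
ft_force: [0.7, 0.9, -2.6]
finger_gap: 12.4
time: 10.55
tool_pos: [609.5, -72.3, 51.5]
tcp_rot: [-179.7, 0.1, -72.0]
ft_force: [-0.9, 0.5, -1.8]
finger_gap: 12.8
time: 10.85
tool_pos: [611.4, -71.5, 50.9]
tcp_rot: [-179.9, 0.2, -72.0]
ft_force: [-8.9, -2.2, 1.9]
finger_gap: 12.7
```

```bash
python3 -m jog '[[0,-0.002,0,0,0],[0,-0.004,0,0,0],[0,-0.005,0,0,0],[0,-0.005,0,0,0]]'; python3 -m jog '[[0,0.001,0,0,0],[0,0.001,0,0,25],[0,0.001,0,0,40],[0,0.001,0,0,40],[0,0.001,0,0,40]]';  python3 -c "
from h import *
goal(549.2,-23.4,130,-72.05)"
```

```text
time: 11.25
tool_pos: [611.6, -71.4, 50.7]
tcp_rot: [179.4, 0.3, -72.0]
ft_force: [-29.5, -6.8, 19.1]
finger_gap: 12.9
time: 11.75
tool_pos: [610.8, -71.6, 50.7]
tcp_rot: [179.5, 0.3, -72.0]
ft_force: [0.5, 0.2, 0.3]
finger_gap: 34.5
t 11.75 pos [610.8 -71.6  50.7] rot [179.45   0.29 -72.04] F [0.5 0.2 0.3] gap 34.5 -> shift m [-0.0652  0.0445 -0.0786] turn 0.01
```

```bash
python3 -m jog '[[0,0,-0.04,0,40],[0,0,-0.08,0,60],[-0.04,0.025,-0.08,0,60],[-0.065,0.044,-0.08,0,60],[-0.065,0.044,-0.08,0,60],[-0.065,0.044,-0.08,0,60]]'; python3 - <<'E'
from h import *
p=snap('wrist'); save(p,'k.png',(160,80,480,320),2.5)
s,T=pose(); print(s['tool_pos'],s['tcp_rot'],s['ft_force'])
import pickle; pickle.dump(dict(K=p['K'],T=p['T'],image=p['image']),open('k.pkl','wb'))
for l,z in[('wing',40),('ear_tip',15),('trim_plate',10)]: print(l,[(np.round(d['uv'],1).tolist(),round(d['conf'],2),ray(p,d['uv'],z).round(1).tolist()) for d in r.pinpoint(p,l)])
E
```

```text
time: 12.35
tool_pos: [549.6, -23.0, 131.6]
tcp_rot: [179.5, 0.3, -72.0]
ft_force: [0.2, -0.0, -0.6]
finger_gap: 51.0
[550.26799498 -23.49762079 131.73821727] [179.50832603   0.24527037 -72.00915758] [-0.10746981  0.19798107 -0.23096053]
wing [([324.6, 217.4], 0.8, [549.2, -24.1, 40.0])]
ear_tip [([330.8, 251.4], 0.55, [513.8, -41.0, 15.0])]
trim_plate [([62.4, 272.1], 0.71, [424.1, 163.2, 10.0]), ([416.8, 110.0], 0.7, [634.3, -63.9, 10.0])]
```

View pics/k.png

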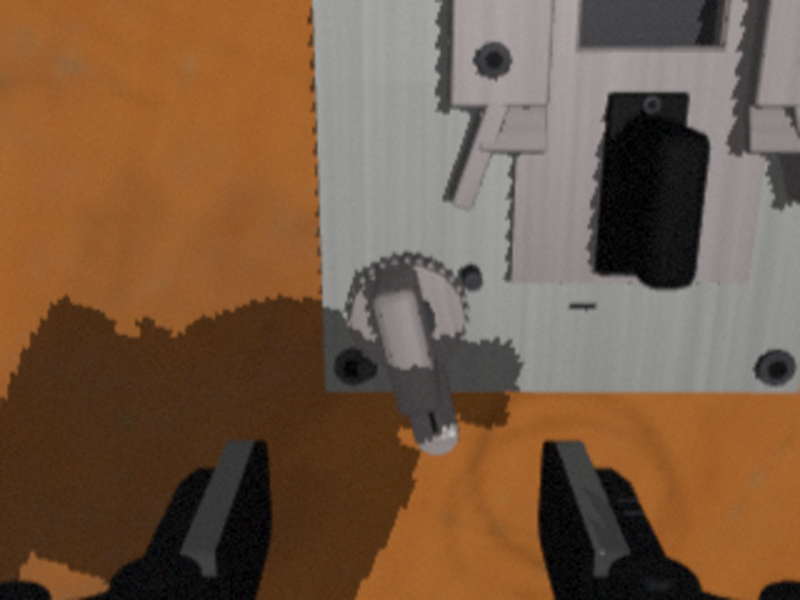

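```bash
python3 - <<'E'
from h import *
import pickle
p=pickle.load(open('k.pkl','rb'))
f=lambda u,z:ray(p,np.array(u)/2.5+[160,80],z)[:2]
ax=f((407,312),24) ; print('collar centre',ax)
t=f((437,440),18); print(t, [np.degrees(np.arctan2(*(t-a)[::-1]))%360-197.95 for a in (ax,np.array([549.2,-24]))])
for a,b in(((372,300),(400,395)),((415,295),(440,395))):
    d=f(b,51)-f(a,51); print('wing edge',np.degrees(np.arctan2(d[1],d[0]))%360-197.95)
w=f((406,340),51);print('wing top mid',w)
goal(549.2,-24,45,-59.5)
E
```

```text
collar centre [552.04187587 -21.88617045]
[512.46351302 -44.66183491] [np.float64(11.968596192763641), np.float64(11.404863785544421)]
wing edge 14.964887216894084
wing edge 13.61825749496927
wing top mid [553.85177413 -21.05805664]
t 12.55 pos [550.6 -24.  131.6] rot [179.49   0.26 -72.07] F [ 0.6  0.3 -0.5] gap 50.9 -> shift m [-0.      0.0005  0.0866] turn -12.57
```

```bash
python3 -m jog '[[0.001,0.001,0.03,-7,55],[0.001,0.001,0.06,-12.5,50],[0.001,0.001,0.078,-12.5,45],[0.001,0.001,0.079,-12.5,45],[0.001,0.001,0.079,-12.5,45]]'; python3 -m jog '[[0,0,0,0,20],[0,0,0,0,0],[0,0,0,0,0],[0,0,0,0,0],[0,0,0,0,0]]' 60;  python3 -c "
from h import *
goal(549.2,-23.4,52,-59.5)"
```

```text
time: 13.05
tool_pos: [549.3, -25.4, 52.5]
tcp_rot: [179.5, 0.4, -59.6]
ft_force: [-0.0, -1.1, 0.8]
finger_gap: 38.7
time: 13.55
tool_pos: [549.6, -23.8, 54.4]
tcp_rot: [179.6, 0.5, -59.6]
ft_force: [-8.1, 9.5, 9.3]
finger_gap: 10.7
t 13.55 pos [549.6 -23.8  54.4] rot [179.61   0.5  -59.59] F [-8.1  9.5  9.3] gap 10.7 -> shift m [-0.0005  0.0002  0.0025] turn -0.09
```

```bash
python3 -m jog '[[0,0,0,-7,0],[0,0,0,-14,0],[0,0,0,-21,0],[0,0,0,-28,0],[0,0,0,-35,0],[0,0,0,-40,0],[0,0,0,-40,0]]'; python3 -c "
from h import *
print(r.sense()['wrist_torque'])"
```

```text
time: 14.25
tool_pos: [549.7, -23.8, 54.6]
tcp_rot: [-180.0, 0.6, -19.5]
ft_force: [1.9, -0.1, -8.2]
finger_gap: 10.7
[-0.19398283 -0.46431395  0.11248519]
```

```bash
python3 -m jog '[[0,0,0.001,-7,0],[0,0,0.001,-14,0],[0,0,0.001,-21,0],[0,0,0.001,-28,0],[0,0,0.001,-35,0],[0,0,0.001,-40,0],[0,0,0.001,-40,0]]'; python3 -c "
from h import *
print(r.sense()['wrist_torque'])"
```

```text
time: 14.95
tool_pos: [550.0, -23.7, 54.5]
tcp_rot: [-179.6, 0.4, 20.3]
ft_force: [-2.7, 1.0, 1.2]
finger_gap: 10.4
[-0.04145018  0.39158807 -1.17016571]
```

```bash
python3 -m jog '[[0,0,0,-4,0],[0,0,0,-8,0],[0,0,0,-10,0],[0,0,0,-10,0]]'; python3 -c "
from h import *
print(r.sense()['wrist_torque'],r.sense()['tcp_rot'])"
```

```text
time: 15.35
tool_pos: [549.6, -22.4, 55.0]
tcp_rot: [-179.3, 0.3, 30.0]
ft_force: [-4.5, 7.7, 2.6]
finger_gap: 10.1
[ 1.49333045  0.74170972 -2.05853663] [-179.34151917    0.29657446   29.97251744]
```

```bash
python3 -m jog '[[0,0,0,0,20],[0,0,0,0,40],[0,0,0,0,45],[0,0,-0.03,0,50],[0,0,-0.08,0,60],[0,0,-0.08,0,60]]'; python3 - <<'E'
from h import *
p=snap('wrist'); save(p,'l.png',(100,40,500,340),2)
s,T=pose(); print(s['tool_pos'],s['tcp_rot'],s['ft_force'])
import pickle; pickle.dump(dict(K=p['K'],T=p['T'],image=p['image']),open('l.pkl','wb'))
for l,z in[('wing',40),('ear_tip',15),('trim_plate',10),('plate_grip',40)]: print(l,[(np.round(d['uv'],1).tolist(),round(d['conf'],2),ray(p,d['uv'],z).round(1).tolist()) for d in r.pinpoint(p,l)])
E
```

```text
time: 15.95
tool_pos: [555.3, -23.8, 143.2]
tcp_rot: [-179.8, -0.3, 29.9]
ft_force: [1.1, -0.3, 0.9]
finger_gap: 50.9
[553.947319   -23.64924743 140.23443181] [-1.79690557e+02 -1.18690191e-01  2.99201523e+01] [-0.14207509 -0.60270937 -0.08502844]
wing [([316.6, 206.4], 0.69, [550.5, -21.0, 40.0])]
ear_tip [([305.0, 241.3], 0.57, [561.3, -59.7, 15.0])]
trim_plate [([377.8, 280.4], 0.67, [635.4, -63.1, 10.0])]
plate_grip [([350.1, 290.7], 0.67, [607.3, -68.3, 40.0])]
```

View pics/l.png

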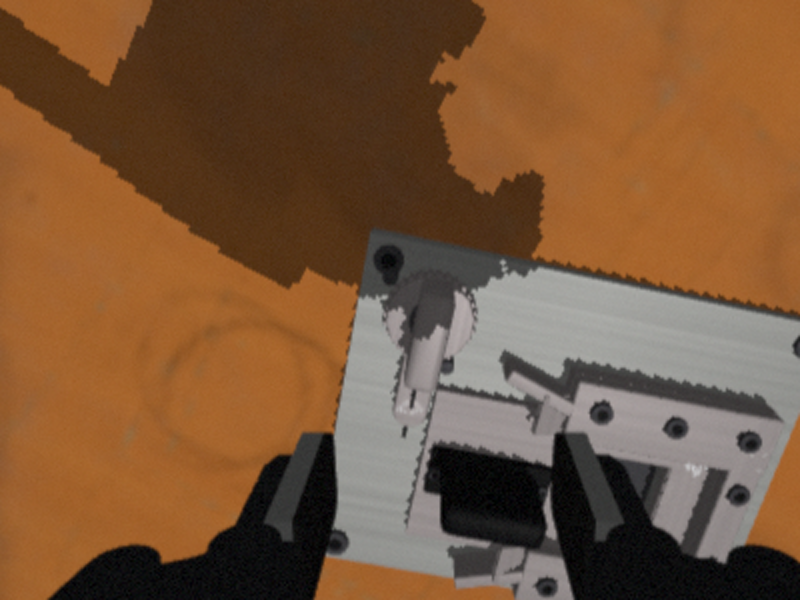

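```bash
python3 - <<'E'
from h import *
import pickle
p=pickle.load(open('l.pkl','rb'))
f=lambda u,z:ray(p,np.array(u)/2+[100,40],z)[:2]
an=lambda a,b:np.degrees(np.arctan2(*(b-a)[::-1]))%360-197.95
A=np.array([549.2,-23.4])
print('ear tip',an(A,f((407,413),18)),'apron mark',an(A,f((404,432),10)), 'mark on ear',an(A,f((412,400),18)))
print('wing edges',an(f((412,340),51),f((407,385),51)),an(f((452,285),51),f((437,385),51)))
print('plate rear edge',an(f((437,392),16),f((408,525),16)))
goal(549.6,-23.4,54,18)
E
```

```text
ear tip 89.85655424043233 apron mark 90.7583215559635 mark on ear 91.24141110194165
wing edges 95.12528960142362 93.91062832899132
plate rear edge 90.46673807069158
t 16.2 pos [549.5 -22.9 133.8] rot [-179.28    0.39   29.96] F [-0.3  0.5 -0.4] gap 51.2 -> shift m [0.0003 0.0015 0.0797] turn 11.96
```

The ear lies at about 90° (block -y), in line with the apron mark and parallel to the plate's rear edge. To be sure it is at the stop, I regrip it aligned and push once more.

```bash
python3 -m jog '[[0,0.001,0.03,8,50],[0,0.001,0.06,12,45],[0,0.001,0.08,12,45],[0,0.001,0.08,12,45]]'; python3 -m jog '[[0,0,0,0,20],[0,0,0,0,0],[0,0,0,0,0],[0,0,0,0,0],[0,0,0,0,0]]' 60;  python3 -c "
from h import *
print(r.sense()['wrist_torque'])"; python3 -m jog '[[0,0,0,-2,0],[0,0,0,-4,0],[0,0,0,-5,0],[0,0,0,-5,0]]'; python3 -c "
from h import *
print(r.sense()['wrist_torque'])"
```

```text
time: 16.6
tool_pos: [544.9, -22.7, 48.7]
tcp_rot: [-179.1, 1.0, 17.9]
ft_force: [-0.7, -0.0, -0.1]
finger_gap: 38.5
time: 17.1
tool_pos: [548.7, -21.5, 49.8]
tcp_rot: [-179.2, 0.5, 18.0]
ft_force: [19.6, 6.0, -20.4]
finger_gap: 10.5
[ 1.05870371 -3.27758609 -0.04536326]
time: 17.5
tool_pos: [548.9, -21.4, 49.8]
tcp_rot: [-179.2, 0.4, 22.9]
ft_force: [6.0, 1.0, -11.4]
finger_gap: 10.9
[-0.09018084 -0.87609525 -1.95673773]
```

```bash
python3 -m jog '[[0,0,0,-2,0],[0,0,0,-4,0],[0,0,0,-4,0]]' 90; python3 -c "
from h import *
print(r.sense()['wrist_torque'])"; python3 -m jog '[[0,0,0,0,20],[0,0,0,0,40],[0,0,0,0,45],[0,0,-0.03,0,50],[0,0,-0.08,0,60],[0,0,-0.1,0,60],[0,0,-0.1,0,60]]'; python3 - <<'E'
from h import *
p=snap('wrist'); save(p,'m.png',(200,60,500,340),2.5); goal(549.6,-23.4,54,18)
import pickle; pickle.dump(dict(K=p['K'],T=p['T'],image=p['image']),open('m.pkl','wb'))
for l,z in[('wing',40),('ear_tip',15),('trim_plate',10),('plate_grip',40)]: print(l,[(np.round(d['uv'],1).tolist(),round(d['conf'],2),ray(p,d['uv'],z).round(1).tolist()) for d in r.pinpoint(p,l)])
E
```

```text
time: 17.8
tool_pos: [548.9, -21.5, 49.9]
tcp_rot: [-179.1, 0.3, 26.7]
ft_force: [3.4, 1.6, -10.0]
finger_gap: 10.6
[-0.11720135 -0.49705125 -3.21107438]
time: 18.5
tool_pos: [553.3, -23.2, 155.5]
tcp_rot: [-179.4, -0.1, 26.7]
ft_force: [0.7, 0.1, 0.5]
finger_gap: 51.2
t 18.55 pos [551.9 -22.9 152.8] rot [-1.793e+02  7.000e-02  2.674e+01] F [0.2 1.  0.2] gap 51.1 -> shift m [-0.0021  0.0006  0.0988] turn 8.74
wing [([319.4, 204.0], 0.97, [550.8, -20.9, 40.0])]
ear_tip [([307.4, 237.0], 0.74, [558.6, -59.5, 15.0])]
trim_plate [([385.1, 271.0], 0.96, [636.6, -60.2, 10.0])]
plate_grip [([351.5, 281.8], 0.73, [603.7, -68.5, 40.0]), ([307.5, 242.0], 0.56, [556.5, -52.8, 40.0])]
```

View pics/m.png

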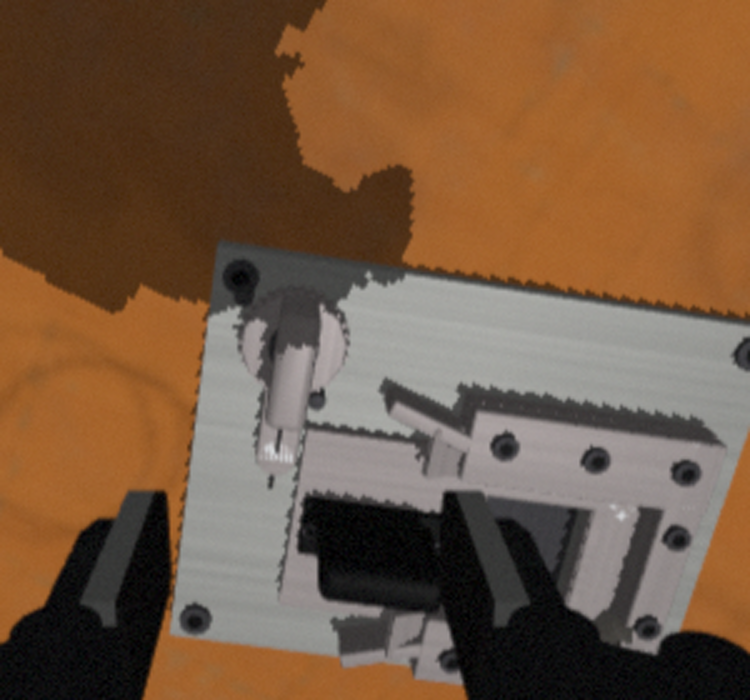

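The tool turned 9° further with torque rising to 3.2 N m and the ear did not move: its mark stays in line with the apron mark at (270,481), so it is at its stop. One numeric check of the plate, then hand in.

```bash
python3 - <<'E'
from h import *
import pickle
p=pickle.load(open('m.pkl','rb')); a=np.radians(17.95)
def bl(u,z):
    v=ray(p,np.array(u)/2.5+[200,60],z)[:2]-[636.4,-62.4]; return (v@[np.cos(a),np.sin(a)]).round(1),(v@[-np.sin(a),np.cos(a)]).round(1)
print('rear edge',bl((306,432),16),bl((280,600),16),'base corners',bl((218,242),10),bl((172,633),10),'ear tip',bl((275,470),18))
print(r.hand_in())
E
```

```text
rear edge (np.float64(-61.1), np.float64(33.0)) (np.float64(-60.3), np.float64(-33.9)) base corners (np.float64(-98.8), np.float64(91.6)) (np.float64(-98.0), np.float64(-58.4)) ear tip (np.float64(-69.6), np.float64(18.3))
the job is handed in; nothing more can be done
None
```

I slid the bare steel plate, window first, under the keeper strips until it was against the back stop. I then turned the lock ring to its stop, let go, raised the gripper clear and handed the job in at about 18.6 s. I did not touch the red look-alike plate or the housings, though I took no closing picture of the housings.

**Plate:**
- Pushing it home met firm resistance of about 30 N, with less than 0.5 mm of further movement.
- In the last picture its rear edge measured at block x -60.3 to -61.1 mm, against a nominal -60. The same picture showed the base corners shifted by 1.2 to 2 mm, so the plate could be 1 to 3 mm short by image alone. The force at the stop is the stronger evidence that it is home.

**Lock ring:**
- The ear lies across the apron at about 90°, in line with the apron mark and behind the plate's rear edge.
- I gripped the wing a second time and turned the tool 9° further. The torque rose to 3.2 N m and the ear did not visibly move, so I take it to be at its stop.

**Disagreements:**
- The hand turned about 90° in all while the ear moved only about 78° by image, so the fingers slipped on the wing at the stop.
- The hand settled about 4 mm higher than planned when gripping the fin. I allowed for this when lowering the plate onto the apron.

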